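Turn the parts tray and slide it into its guide rails

TASK

Pick up the small parts tray by its grip, turn it end for end and slide it, plain end first, between the guide rails until it is fully home against the back stop; its wide end plate stays outside. Let go of it there, flat on the table, and do not disturb the tin and the die block.

Things in the scene. Friction and masses are not known exactly. Their poses are not given: they have to be found in the camera images.
- tray_mid (a point): Loose aluminium tray 100 (x) x 60 (y) mm, walls 18 high, about 0.25 kg. Point: its middle, 34.5 above its underside. Here a grey grip block rises, 20 thick along x, 36 wide along y, flat top 69 above the underside: grasp its upper part from above. +x: plain end (nose) 50 mm away, pointing away from the rails at the start. -x: end plate 98 wide, 34 high, outer face 56 away, too wide for the rails.
- guide_rails: Two grey rails fixed on the table, 72 mm apart, at most 30 high. Origin: table level, midway between them where the straight part begins; x points inwards. Back stop face at x=70 mm. In front (x=0 to -25) they flare to 100 wide. No floor. Lips 25-30 above the table, 52 apart over the channel: slide the tray in from the front, on the table. Tray home: nose on the stop, its middle at x=20.
- tin: Bystander: a round tin with a red lid, 49 mm across, 27 mm high, standing loose to the left of the tray; origin at the centre of its underside. Leave it alone.
- die_block: Bystander: a small steel block with two holes, 24 x 32 x 18 mm, lying loose farther back, beyond the rails; origin at the centre of its underside. Leave it alone.

How it is judged:
At the end, for the whole second after the job is handed in: The tray stands flat on the table between the rails, plain end inwards, with its nose within 15 mm of the back stop, centred within 12 mm and in line with the rails within 10 degrees, released and at rest (x of tray_mid in the frame of guide_rails between 0.005 and 0.03 m and y of tray_mid in the frame of guide_rails between -0.012 and 0.012 m and x of guide_rails in the frame of tray_mid below 0 m and angle between the x axis of tray_mid and the x axis of guide_rails, either way round below 0.18 rad and angle between tray_mid's own z axis and vertical below 0.08 rad and height (world z) of tray_mid below 0.04 m and linear speed of tray below 0.02 m/s); the robot touches nothing.
It fails at once if the tin was moved more than 30 mm (distance of tin from where it was at the start of the episode above 0.03 m).
It fails at once if the die block was moved more than 30 mm (distance of die_block from where it was at the start of the episode above 0.03 m).
It also fails if it takes over 42 s, if anything falls off the work surface, if the arm or the gripper's body presses on something with over 40 N, if the wrist force passes 120 N, or if a joint passes its speed limit or range.

ROBOT

A 7-joint arm with a two-finger parallel gripper is mounted at the origin on a cart in front of the work surface, level with it; the furniture and walls round the work are solid. World frame = base frame: x ahead of the robot, y to its left, z up, the work surface at z = 0. Lengths are in m, angles in rad, forces in N, time in s.
With the tool pointing down it reaches from about 0.425 to 0.875 m from the base axis. Payload 4.7 kg.
Tool frame: the origin (TCP) lies midway between the tips of the shut fingers; the grasp point (between the pads) lies 19 mm behind it (ctrl.grip_point_offset is the distance from the TCP to the grasp point, in m); z points along the fingers, y is the line along which they close (so a half turn about z gives the same grasp; the last joint's range is limited). The gripper opens to 87 mm and grips with 3 to 60 N. Pads are 19 mm wide; open, the fingers measure 117 mm over their backs; the gripper's body (75 mm by 190 mm) begins 51 mm behind the grasp point.
Start: joints at [1.197, 0.321, -0.07, 1.45, 0.023, 1.371, -0.057], TCP at [0.246, -0.602, 0.223] pointing down, gripper open.
Joint ranges: [-2.86, 2.86], [-0.3, 2.09], [-1.38, 1.24], [0.06, 2.45], [-1.56, 4.7], [0.09, 2.05], [-2.69, 2.69]. Speed limits (rad/s): [2.57, 2.57, 3.14, 3.14, 3.14, 3.14, 3.14].

INTERFACE

Orientations are given as a rotation vector (axis times angle).
In Python, from bench import ctrl gives the robot as it stands. The module is installed in compiled form; this text tells all that it offers.
- The arm moves only by the shell command python3 -m handwheel 'ROWS' [OPENING] [FORCE]. ROWS is JSON, a list of rows, each an object of numbers: "x", "y", "z": the shift along the tool's x, y, z in m; "wx", "wy", "wz": the turn, a rotation vector about the tool's x, y, z in degrees. A call has 1 to 10 rows; each row is the pose to reach, as a shift and turn from the pose commanded when the call began, along the tool's axes at that moment; what a row does not reach only later rows make up. A row lasts 1/12 s, in which the tool goes at most 41.7 mm and 7.16 degrees, less where a joint would pass 70% of its speed; a pose out of reach is approached as far as the arm can. A call with a gripper value outside its range is refused whole. OPENING is the finger opening in m, from 0 to 0.087, set as the call begins (- or left out, the last holds). The fingers move at their own pace and stop on an object; FORCE is the grip in N (left out, the last holds). Time passes only in rows, so rows that repeat a pose let the fingers close. It gives the time, the measured TCP pose, the force, the opening and the grip force at its end, in the units of the state.
- ctrl.get_state(): the state, without advancing time (a new reading comes with each control period).
- ctrl.get_image(name): name is "scene" or "top" or "wrist"; returns a dict with "image" (384x512x3 uint8, red, green, blue), "K" (3x3 intrinsics, pixels), "world_to_cam" (4x4, takes a point from world to camera coordinates); the wrist camera has in their place "hand_eye" (4x4, takes a point from camera to tool coordinates, whose origin is the TCP and whose axes are the flange's). Camera axes: x right, y down, z forward; pixel columns grow to the right and rows downward; lengths in m; the calibration is good to about 2 mm. A picture is of the moment at which its call begins: read the wrist's pose just before it. There is no depth.
- ctrl.close_job(): hands the job in; it is judged then, once.
The state is a dict: "time": time; "joint_positions": joint angles; "qd": joint speeds; "joint_torque": joint torques, N m; "position": TCP position; "tool_rot": TCP orientation; "ft_force": force on the tool from outside, world axes, zero at the start; "torque": the same for the moment, N m; "grip_width": opening from 0.0 (shut) to 1.0 (fully open); "grip_force": force on a finger pad.
Only numpy, scipy, OpenCV 4.12 (cv2) and the standard library are available. Lean on these libraries where they do the work, as an engineer would, in place of code of your own. Each camera call takes 0.05 s, during which the arm holds its last target. There are 200 camera calls.

## Working session

There is one attempt and no reset: what is moved stays moved. The work goes in short steps, Python scripts to look and compute and a shell command to move; the robot and the scene stay as the last step left them, time stands still between calls to the robot, and variables do not carry over. Pictures are saved under pics/ and viewed, at most 10 in all, crops included, and the job is handed in when it is done.

```bash
mkdir -p pics
python3 - <<'E'
from bench import ctrl
import cv2,pickle
d={}
for n in("top","scene"):
    r=ctrl.get_image(n);d[n]=r
    cv2.imwrite(f"pics/{n}0.png",cv2.resize(r["image"][:,:,::-1],(800,600),interpolation=cv2.INTER_CUBIC))
pickle.dump(d,open("d0.pkl","wb"))
s=ctrl.get_state();print(s["time"],s["position"],s["tool_rot"],s["grip_width"],ctrl.grip_point_offset)
E
```

```text
0.1 [ 0.24556652 -0.60128058  0.22154914] [-3.08102056e+00 -6.05066330e-01  6.77096948e-04] 0.9959334124677238 0.0187
```

View pics/top0.png

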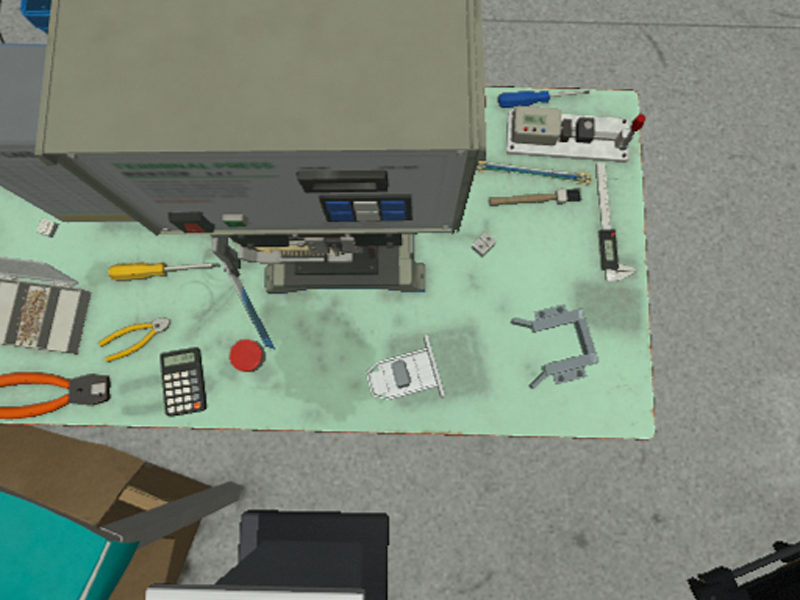

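View pics/scene0.png

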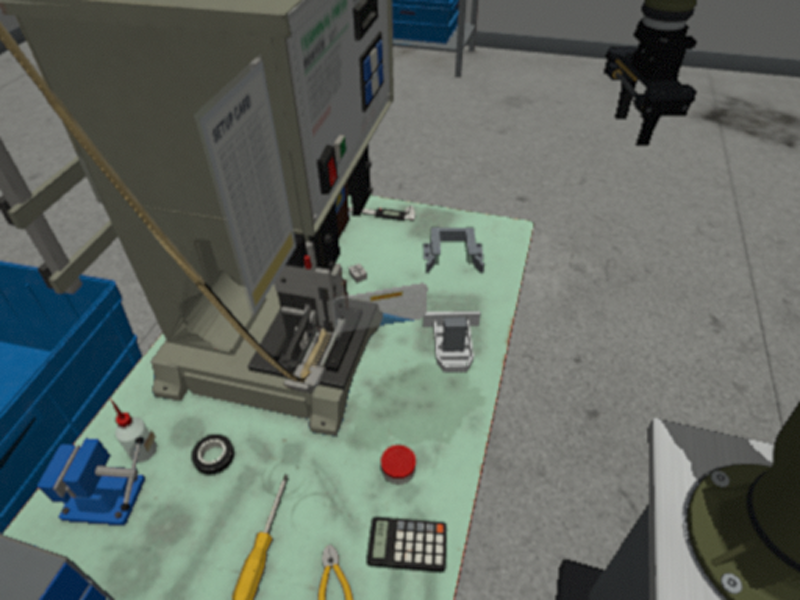

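The top view shows the tray near (402,374) with its plate to the right, and the rails near (565,345) opening left. The tin is at (246,355) and the die block at (484,245). I'll enlarge the relevant strip.

```bash
cat > h.py <<'E'
import numpy as np
def ray(r,u,v,z):
    """pixel (full-res 512x384) -> world point on height z"""
    T=np.linalg.inv(r["world_to_cam"]);d=T[:3,:3]@np.linalg.solve(r["K"],[u,v,1]);o=T[:3,3]
    return o+d*(z-o[2])/d[2]
E
python3 - <<'E'
import pickle,cv2,numpy as np
from h import *
r=pickle.load(open("d0.pkl","rb"))["top"]
c=r["image"][185:265,225:395,::-1]
cv2.imwrite("pics/crop0.png",cv2.resize(c,None,fx=4.7,fy=4.7,interpolation=cv2.INTER_CUBIC))
print(np.linalg.inv(r["world_to_cam"])[:3,3])
for n,u,v,z in [("tin",246,355,.027),("die",484,245,.018),("tray",401,374,.069),("rails",566,345,.03),("press near edge",345,290,0),("press head bottom",465,232,.2)]:
    print(n,ray(r,u*.64,v*.64,z).round(3))
E
```

```text
[ 0.40195962 -0.21613176  0.97099953]
tin [0.489 0.027 0.027]
die [ 0.674 -0.335  0.018]
tray [ 0.463 -0.209  0.069]
rails [ 0.516 -0.459  0.03 ]
press near edge [ 0.599 -0.116  0.   ]
press head bottom [ 0.638 -0.288  0.2  ]
```

View pics/crop0.png

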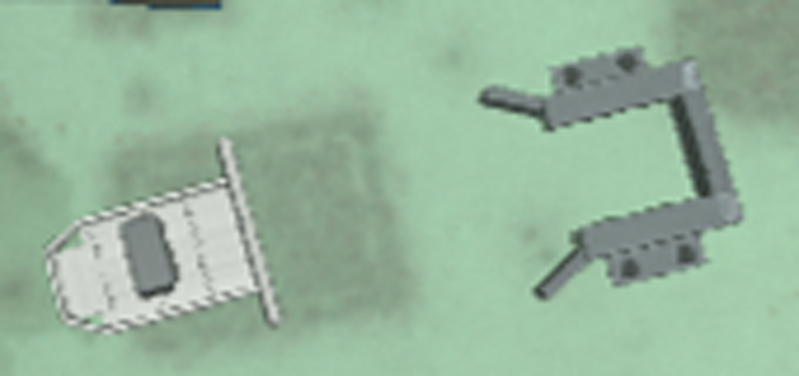

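```bash
cat > m.py <<'E'
import pickle,numpy as np
from h import *
r=pickle.load(open("d0.pkl","rb"))["top"]
P=lambda u,v,z:ray(r,225+(u+.5)/4.7-.5,185+(v+.5)/4.7-.5,z)[:2]
ang=lambda d:np.degrees(np.arctan2(d[1],d[0]))
b=[P(u,v,.069) for u,v in((120,222),(156,212),(177,286),(143,295))]
print("block",np.mean(b,0).round(4),"len",[round(np.linalg.norm(b[i]-b[(i+1)%4]),4) for i in range(4)],"ang",ang(b[1]-b[2]),ang(b[0]-b[3]))
a,c=P(224,142,.034),P(272,322,.034);print("plate",((a+c)/2).round(4),np.linalg.norm(a-c),ang(a-c))
U=P(548,128,.03),P(670,97,.03);L=P(580,235,.03),P(705,200,.03)
print("rails ang",ang(U[1]-U[0]),ang(L[1]-L[0]),"gap mouth",np.linalg.norm(U[0]-L[0]),"mouth mid",((U[0]+L[0])/2).round(4),"inner mid",((U[1]+L[1])/2).round(4))
print("flare tips",P(485,97,.03).round(4),P(540,293,.03).round(4))
s0,s1=P(671,97,.0),P(707,198,.0);t0,t1=P(692,97,.03),P(718,193,.03)
print("stop bottom mid",((s0+s1)/2).round(4),"top mid",((t0+t1)/2).round(4),ang(t0-t1))
E
python3 m.py
```

```text
block [ 0.4649 -0.2083] len [np.float64(0.018), np.float64(0.0368), np.float64(0.0168), np.float64(0.0366)] ang 17.334583577317712 19.180094346216045
plate [ 0.4797 -0.2571] 0.09277136149730103 15.964081311565394
rails ang -74.33343770631545 -73.14904173422667 gap mouth 0.055975398905233655 mouth mid [ 0.5092 -0.4165] inner mid [ 0.5276 -0.4794]
flare tips [ 0.5513 -0.3769] [ 0.4529 -0.4037]
stop bottom mid [ 0.5321 -0.4885] top mid [ 0.5296 -0.4883] 13.610778882362764
```

Run:
```python
import pickle,cv2,numpy as np
d=pickle.load(open("d0.pkl","rb"))
A=[d[n]["K"]@d[n]["world_to_cam"][:3] for n in("top","scene")]
for n,p,q in [("flap tip",(271,348),(428,290)),("flap tip2",(271,348),(426,318)),("block top",(401,374),(455,330)),("tin lid",(246,355),(398,460)),("die",(484,245),(358,272)),("press edge",(465,232),(393,100)),("stop mid",(588,338),(455,233))]:
    X=cv2.triangulatePoints(A[0],A[1],np.array(p)*.64,np.array(q)*.64)[:,0];X/=X[3]
    print(n,X[:3].round(3),[ (np.abs((M@X)[:2]/(M@X)[2]/.64-w)).round(1) for M,w in((A[0],p),(A[1],q))])
```

```text
flap tip [ 0.477 -0.062  0.265] [array([0.1, 1.5]), array([1.8, 0.4])]
flap tip2 [ 0.479 -0.053  0.226] [array([0. , 0.3]), array([0.4, 0.1])]
block top [ 0.466 -0.209  0.045] [array([0. , 0.6]), array([0.6, 0.1])]
tin lid [0.491 0.029 0.021] [array([0.1, 0.9]), array([1.2, 0.3])]
die [ 0.678 -0.336  0.01 ] [array([0.2, 1.3]), array([1.3, 0.4])]
press edge [ 0.582 -0.27   0.39 ] [array([0.2, 1.5]), array([1.3, 0.4])]
stop mid [ 0.529 -0.497  0.014] [array([0. , 0.1]), array([0.1, 0. ])]
```

```bash
cat > go.py <<'E'
import sys,numpy as np
from scipy.spatial.transform import Rotation as R
from bench import ctrl
def rel(x,y,z,yaw):
    """shift (mm) and turn (deg) in tool axes to put TCP at x,y,z pointing down with tool y at yaw (deg)"""
    s=ctrl.get_state();Q=R.from_rotvec(s["tool_rot"]);a=np.radians(yaw)
    Y=np.array([np.cos(a),np.sin(a),0]);Z=np.array([0,0,-1.]);T=R.from_matrix(np.c_[np.cross(Y,Z),Y,Z])
    print("t",round(s["time"],2),"pos",s["position"].round(4),"j7",s["joint_positions"][6].round(2),"F",s["ft_force"].round(1),"w",round(s["grip_width"],3),"gf",round(s["grip_force"],1))
    print("shift mm",(Q.inv().apply(np.array([x,y,z])-s["position"])*1e3).round(1),"turn",np.degrees((Q.inv()*T).as_rotvec()).round(2))
if __name__=="__main__": rel(*map(float,sys.argv[1:]))
E
python3 -m handwheel '[{"x":0.01,"y":-0.01,"z":0,"wz":-4},{"x":0.03,"y":-0.025,"z":0,"wz":-11},{"x":0.055,"y":-0.045,"z":0,"wz":-18},{"x":0.08,"y":-0.065,"z":0,"wz":-25},{"x":0.105,"y":-0.085,"z":0,"wz":-32},{"x":0.13,"y":-0.105,"z":0,"wz":-39},{"x":0.155,"y":-0.125,"z":0,"wz":-46},{"x":0.18,"y":-0.145,"z":0,"wz":-53},{"x":0.2,"y":-0.16,"z":0,"wz":-59},{"x":0.21,"y":-0.17,"z":0,"wz":-62}]' 0.05
python3 go.py .465 -.2085 .15 106.2
```

```text
t 0.1 pos [ 0.2456 -0.6013  0.2215] j7 -0.06 F [ 0.1 -0.4  0.9] w 0.996 gf 0.0
shift mm [ 351.7 -280.5   72. ] turn [-2.0000e-02 -1.5000e-01 -1.7398e+02]invalid input at $[0]: expected keys x, y, z, wx, wy, wz
```

All six keys are required in every row, so I'll retype it.

```bash
python3 -m handwheel '[{"x":0.01,"y":-0.01,"z":0,"wx":0,"wy":0,"wz":-4},{"x":0.03,"y":-0.025,"z":0,"wx":0,"wy":0,"wz":-11},{"x":0.055,"y":-0.045,"z":0,"wx":0,"wy":0,"wz":-18},{"x":0.08,"y":-0.065,"z":0,"wx":0,"wy":0,"wz":-25},{"x":0.105,"y":-0.085,"z":0,"wx":0,"wy":0,"wz":-32},{"x":0.13,"y":-0.105,"z":0,"wx":0,"wy":0,"wz":-39},{"x":0.155,"y":-0.125,"z":0,"wx":0,"wy":0,"wz":-46},{"x":0.18,"y":-0.145,"z":0,"wx":0,"wy":0,"wz":-53},{"x":0.2,"y":-0.16,"z":0,"wx":0,"wy":0,"wz":-59},{"x":0.21,"y":-0.17,"z":0,"wx":0,"wy":0,"wz":-62}]' 0.05
python3 go.py .465 -.2085 .15 106.2
```

```text
time: 0.93
position: [0.3781, -0.3612, 0.2223]
tool_rot: [-2.32, -2.117, -0.002]
ft_force: [-0.1, -0.4, -0.6]
grip_width: 0.57
grip_force: 0.0
t 0.93 pos [ 0.3781 -0.3612  0.2223] j7 0.6 F [-0.1 -0.4 -0.6] w 0.57 gf 0.0
shift mm [160.   72.6  72.6] turn [ 8.0000e-02 -3.0000e-02 -1.1143e+02]
```

```bash
python3 -m handwheel '[{"x":0.005,"y":0.002,"z":0.002,"wx":0,"wy":0,"wz":-4},{"x":0.015,"y":0.007,"z":0.005,"wx":0,"wy":0,"wz":-11},{"x":0.027,"y":0.012,"z":0.01,"wx":0,"wy":0,"wz":-18},{"x":0.04,"y":0.018,"z":0.015,"wx":0,"wy":0,"wz":-25},{"x":0.052,"y":0.024,"z":0.02,"wx":0,"wy":0,"wz":-32},{"x":0.064,"y":0.029,"z":0.025,"wx":0,"wy":0,"wz":-39},{"x":0.076,"y":0.034,"z":0.03,"wx":0,"wy":0,"wz":-46},{"x":0.088,"y":0.04,"z":0.035,"wx":0,"wy":0,"wz":-53},{"x":0.1,"y":0.045,"z":0.038,"wx":0,"wy":0,"wz":-59},{"x":0.105,"y":0.047,"z":0.04,"wx":0,"wy":0,"wz":-63}]' 0.05
python3 go.py .465 -.2085 .15 106.2
```

```text
time: 1.77
position: [0.4338, -0.263, 0.1818]
tool_rot: [-0.875, -3.016, -0.002]
ft_force: [0.3, -0.2, 0.2]
grip_width: 0.572
grip_force: 0.0
t 1.77 pos [ 0.4338 -0.263   0.1818] j7 1.47 F [ 0.3 -0.2  0.2] w 0.572 gf 0.0
shift mm [ 2.7 62.7 31.8] turn [  0.08  -0.05 -48.55]
```

```bash
python3 -m handwheel '[{"x":0,"y":0.005,"z":0.002,"wx":0,"wy":0,"wz":-5},{"x":0,"y":0.014,"z":0.006,"wx":0,"wy":0,"wz":-12},{"x":0.001,"y":0.023,"z":0.011,"wx":0,"wy":0,"wz":-19},{"x":0.001,"y":0.032,"z":0.016,"wx":0,"wy":0,"wz":-26},{"x":0.002,"y":0.042,"z":0.021,"wx":0,"wy":0,"wz":-33},{"x":0.002,"y":0.052,"z":0.026,"wx":0,"wy":0,"wz":-40},{"x":0.003,"y":0.06,"z":0.03,"wx":0,"wy":0,"wz":-46},{"x":0.003,"y":0.063,"z":0.032,"wx":0,"wy":0,"wz":-48.5},{"x":0.003,"y":0.063,"z":0.032,"wx":0,"wy":0,"wz":-48.5}]' 0.05
python3 - <<'E'
from bench import ctrl
from go import rel
import cv2,pickle
rel(.465,-.2085,.15,106.2)
s=ctrl.get_state();r=ctrl.get_image("wrist");pickle.dump((s,r),open("w1.pkl","wb"))
cv2.imwrite("pics/w1.png",cv2.resize(r["image"][:,:,::-1],(800,600),interpolation=cv2.INTER_CUBIC))
E
```

```text
time: 2.52
position: [0.4647, -0.2093, 0.1497]
tool_rot: [0.434, -3.11, -0.002]
ft_force: [0.4, -0.4, -1.0]
grip_width: 0.578
grip_force: 0.0
t 2.52 pos [ 0.4647 -0.2093  0.1497] j7 2.17 F [ 0.4 -0.4 -1. ] w 0.578 gf 0.0
shift mm [-0.6  0.7 -0.3] turn [ 0.08 -0.05 -0.32]
```

View pics/w1.png

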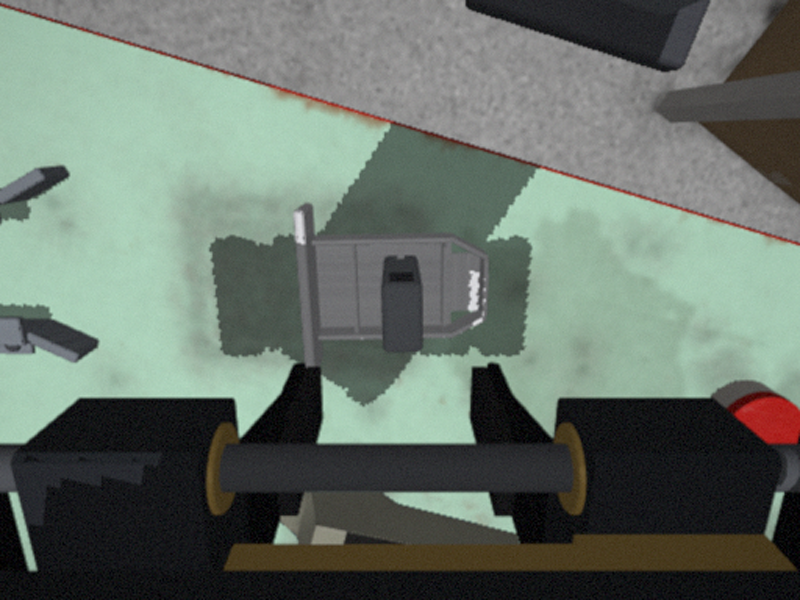

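The wrist view shows the block's top face at about x 384–422, y 282–352, lying between the fingers, with the tray sides parallel to the image rows.

Run:
```python
import pickle,numpy as np
from scipy.spatial.transform import Rotation as R
s,r=pickle.load(open("w1.pkl","rb"))
T=np.eye(4);T[:3,:3]=R.from_rotvec(s["tool_rot"]).as_matrix();T[:3,3]=s["position"];T=T@r["hand_eye"]
def P(u,v,z):
    d=T[:3,:3]@np.linalg.solve(r["K"],[u*.64,v*.64,1]);return T[:3,3]+d*(z-T[2,3])/d[2]
b=[P(*p,.069) for p in((385,283),(421,283),(423,352),(383,352))]
print(np.mean(b,0),[np.linalg.norm(b[i]-b[i-1]).round(4) for i in range(4)])
for n,p,q,z in(("wallfar",(315,236),(448,234),.018),("wallnear",(320,340),(440,337),.018),("blk",(383,352),(423,352),.069)):
    d=P(*q,z)-P(*p,z);print(n,np.degrees(np.arctan2(d[1],d[0])),(P(*q,z)+P(*p,z))[:2]/2)
```

```text
[ 0.4652115  -0.20547056  0.069     ] [np.float64(0.0352), np.float64(0.017), np.float64(0.0353), np.float64(0.0197)]
wallfar 106.7155915591053 [ 0.43839451 -0.22484788]
wallnear 107.35600771640689 [ 0.49810133 -0.20931861]
blk 105.81705268925333 [ 0.48213355 -0.20058333]
```

```bash
python3 -m handwheel '[{"x":0,"y":0.001,"z":0.008,"wx":0,"wy":0,"wz":-0.5},{"x":0,"y":0.002,"z":0.025,"wx":0,"wy":0,"wz":-0.5},{"x":0,"y":0.002,"z":0.045,"wx":0,"wy":0,"wz":-0.5},{"x":0,"y":0.002,"z":0.065,"wx":0,"wy":0,"wz":-0.5},{"x":0,"y":0.002,"z":0.08,"wx":0,"wy":0,"wz":-0.5},{"x":0,"y":0.002,"z":0.092,"wx":0,"wy":0,"wz":-0.5},{"x":0,"y":0.002,"z":0.102,"wx":0,"wy":0,"wz":-0.5},{"x":0,"y":0.002,"z":0.109,"wx":0,"wy":0,"wz":-0.5},{"x":0,"y":0.002,"z":0.109,"wx":0,"wy":0,"wz":-0.5}]' 0.05
python3 -m handwheel '[{"x":0,"y":0,"z":0,"wx":0,"wy":0,"wz":0},{"x":0,"y":0,"z":0,"wx":0,"wy":0,"wz":0},{"x":0,"y":0,"z":0,"wx":0,"wy":0,"wz":0},{"x":0,"y":0,"z":0,"wx":0,"wy":0,"wz":0},{"x":0,"y":0,"z":0,"wx":0,"wy":0,"wz":0},{"x":0,"y":0,"z":0,"wx":0,"wy":0,"wz":0},{"x":0,"y":0,"z":0,"wx":0,"wy":0,"wz":0},{"x":0,"y":0,"z":0,"wx":0,"wy":0,"wz":0}]' 0 30
```

```text
time: 3.32
position: [0.4634, -0.2085, 0.0402]
tool_rot: [0.442, -3.109, -0.002]
ft_force: [0.4, 0.1, -0.4]
grip_width: 0.576
grip_force: 0.0
time: 3.98
position: [0.4645, -0.2083, 0.0419]
tool_rot: [-0.444, 3.11, 0.0]
ft_force: [-1.0, 1.6, 5.3]
grip_width: 0.226
grip_force: 30.0
```

```bash
python3 -m handwheel '[{"x":0,"y":0,"z":-0.004,"wx":0,"wy":0,"wz":0},{"x":0,"y":0,"z":-0.012,"wx":0,"wy":0,"wz":0},{"x":0,"y":0,"z":-0.022,"wx":0,"wy":0,"wz":0},{"x":0,"y":0,"z":-0.034,"wx":0,"wy":0,"wz":0},{"x":0,"y":-0.006,"z":-0.046,"wx":0,"wy":0,"wz":0},{"x":0,"y":-0.018,"z":-0.056,"wx":0,"wy":0,"wz":0},{"x":0,"y":-0.032,"z":-0.064,"wx":0,"wy":0,"wz":0},{"x":0,"y":-0.046,"z":-0.07,"wx":0,"wy":0,"wz":0},{"x":0,"y":-0.058,"z":-0.07,"wx":0,"wy":0,"wz":0},{"x":0,"y":-0.065,"z":-0.07,"wx":0,"wy":0,"wz":0}]'
python3 go.py .484 -.329 .11 -73.9
```

```text
time: 4.82
position: [0.4829, -0.2733, 0.1126]
tool_rot: [-0.44, 3.109, -0.003]
ft_force: [-0.3, 0.5, -2.6]
grip_width: 0.228
grip_force: 30.0
t 4.82 pos [ 0.4829 -0.2733  0.1126] j7 2.21 F [-0.3  0.5 -2.6] w 0.228 gf 30.0
shift mm [ 14.4 -53.8   2.7] turn [-9.0000e-02 -1.9000e-01 -1.7998e+02]
```

```bash
python3 -m handwheel '[{"x":0.001,"y":-0.004,"z":0,"wx":0,"wy":0,"wz":3},{"x":0.002,"y":-0.01,"z":0,"wx":0,"wy":0,"wz":9},{"x":0.004,"y":-0.016,"z":0,"wx":0,"wy":0,"wz":15},{"x":0.006,"y":-0.022,"z":0,"wx":0,"wy":0,"wz":21},{"x":0.008,"y":-0.028,"z":0,"wx":0,"wy":0,"wz":27},{"x":0.01,"y":-0.034,"z":0,"wx":0,"wy":0,"wz":33},{"x":0.011,"y":-0.04,"z":0,"wx":0,"wy":0,"wz":39},{"x":0.012,"y":-0.046,"z":0,"wx":0,"wy":0,"wz":45},{"x":0.013,"y":-0.051,"z":0,"wx":0,"wy":0,"wz":51},{"x":0.014,"y":-0.054,"z":0,"wx":0,"wy":0,"wz":57}]'
python3 -m handwheel '[{"x":0,"y":0,"z":0,"wx":0,"wy":0,"wz":6},{"x":0,"y":0,"z":0,"wx":0,"wy":0,"wz":12},{"x":0,"y":0,"z":0,"wx":0,"wy":0,"wz":18},{"x":0,"y":0,"z":0,"wx":0,"wy":0,"wz":24},{"x":0,"y":0,"z":0,"wx":0,"wy":0,"wz":30},{"x":0,"y":0,"z":0,"wx":0,"wy":0,"wz":36},{"x":0,"y":0,"z":0,"wx":0,"wy":0,"wz":42},{"x":0,"y":0,"z":0,"wx":0,"wy":0,"wz":48},{"x":0,"y":0,"z":0,"wx":0,"wy":0,"wz":54},{"x":0,"y":0,"z":0,"wx":0,"wy":0,"wz":60}]'
python3 go.py .484 -.329 .11 -73.9
```

```text
time: 5.65
position: [0.4837, -0.3271, 0.111]
tool_rot: [-1.102, -2.941, -0.001]
ft_force: [0.5, 0.4, -3.1]
grip_width: 0.226
grip_force: 30.0
time: 6.48
position: [0.4838, -0.3264, 0.111]
tool_rot: [-2.424, -1.996, 0.0]
ft_force: [0.1, -0.7, -2.4]
grip_width: 0.226
grip_force: 30.0
t 6.48 pos [ 0.4838 -0.3264  0.111 ] j7 0.3 F [ 0.1 -0.7 -2.4] w 0.226 gf 30.0
shift mm [-2.5  0.7  1. ] turn [-0.09 -0.   62.84]
```

```bash
python3 -m handwheel '[{"x":-0.001,"y":0,"z":0,"wx":0,"wy":0,"wz":7},{"x":-0.002,"y":0,"z":0,"wx":0,"wy":0,"wz":14},{"x":-0.003,"y":0,"z":0,"wx":0,"wy":0,"wz":21},{"x":-0.003,"y":0,"z":0,"wx":0,"wy":0,"wz":28},{"x":-0.003,"y":0,"z":0,"wx":0,"wy":0,"wz":35},{"x":-0.003,"y":0,"z":0,"wx":0,"wy":0,"wz":42},{"x":-0.003,"y":0,"z":0,"wx":0,"wy":0,"wz":48},{"x":-0.003,"y":0,"z":0,"wx":0,"wy":0,"wz":54},{"x":-0.003,"y":0,"z":0,"wx":0,"wy":0,"wz":59},{"x":-0.003,"y":0,"z":0,"wx":0,"wy":0,"wz":61.5}]'
python3 -m handwheel '[{"x":0,"y":0,"z":0,"wx":0,"wy":0,"wz":0},{"x":0,"y":0,"z":0,"wx":0,"wy":0,"wz":0}]'
python3 - <<'E'
from bench import ctrl
from go import rel
import cv2,pickle
rel(.484,-.329,.05,-73.9)
s=ctrl.get_state();r=ctrl.get_image("wrist");pickle.dump((s,r),open("w2.pkl","wb"))
cv2.imwrite("pics/w2.png",cv2.resize(r["image"][:,:,::-1],(800,600),interpolation=cv2.INTER_CUBIC))
E
```

```text
time: 7.32
position: [0.4832, -0.3293, 0.1109]
tool_rot: [-3.104, -0.478, 0.002]
ft_force: [-0.1, -0.8, -2.9]
grip_width: 0.223
grip_force: 30.0
time: 7.48
position: [0.4833, -0.3294, 0.1111]
tool_rot: [-3.103, -0.487, 0.001]
ft_force: [0.3, 0.4, -3.5]
grip_width: 0.225
grip_force: 30.0
t 7.48 pos [ 0.4833 -0.3294  0.1111] j7 -0.73 F [ 0.3  0.4 -3.5] w 0.225 gf 30.0
shift mm [ 0.8 -0.1 61.1] turn [-0.05  0.04  1.73]
```

View pics/w2.png

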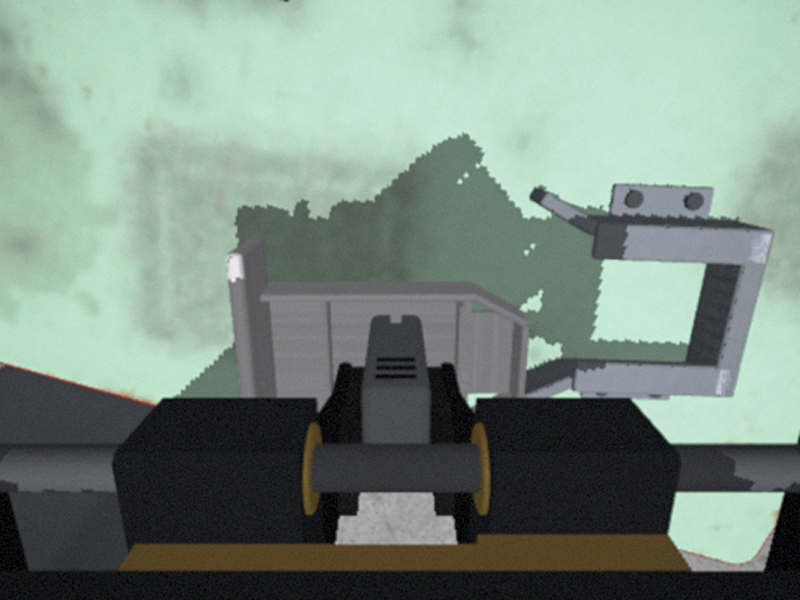

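The wrist view shows the tray held square with its nose to the right. The rail lip inner edges are near y=261 and y=361, and the stop's top front edge runs from (740,265) to (717,362). I'll measure the rails from these.

Run:
```python
import pickle,numpy as np
from scipy.spatial.transform import Rotation as R
s,r=pickle.load(open("w2.pkl","rb"))
T=np.eye(4);T[:3,:3]=R.from_rotvec(s["tool_rot"]).as_matrix();T[:3,3]=s["position"];T=T@r["hand_eye"]
def P(u,v,z):
    d=T[:3,:3]@np.linalg.solve(r["K"],[u*.64,v*.64,1]);return (T[:3,3]+d*(z-T[2,3])/d[2])[:2]
a=lambda d:np.degrees(np.arctan2(d[1],d[0])).round(2)
F=P(596,258,.027),P(708,262,.027);N=P(575,361,.03),P(720,361,.03)
print("ang",a(F[1]-F[0]),a(N[1]-N[0]))
u=np.array([np.cos(np.radians(-73.9)),np.sin(np.radians(-73.9))]);n=np.array([-u[1],u[0]])
print("lat far/near",[ (p@n).round(4) for p in F+N],"along",[(p@u).round(4) for p in F+N])
print("stop along top",[(P(*p,.03)@u).round(4) for p in((740,265),(717,360))],"bottom",[(P(*p,0)@u).round(4) for p in((703,265),(688,358))])
print("tcp lat/along",s["position"][:2]@n,s["position"][:2]@u)
print("nose",[(P(*p,.018+.071)@u).round(4) for p in((526,325),)],"wall far",[(P(*p,.089)@n).round(4) for p in((265,292),(465,290))])
print("earlier top-cam: stop",np.array([.5303,-.4884])@u,"lat",np.array([.5184,-.448])@n)
# outer feet
print("outer far",[P(*p,.03) @n for p in((610,219),(770,229))],"near outer",[P(*p,.03)@n for p in((575,392),(735,396))])
```

```text
ang -74.25 -72.14
lat far/near [np.float64(0.4026), np.float64(0.4023), np.float64(0.3509), np.float64(0.3531)] along [np.float64(0.5442), np.float64(0.5973), np.float64(0.5401), np.float64(0.6119)]
stop along top [np.float64(0.6107), np.float64(0.6103)] bottom [np.float64(0.6114), np.float64(0.6139)]
tcp lat/along 0.3730126260599165 0.45050390499624143
nose [np.float64(0.498)] wall far [np.float64(0.4001), np.float64(0.4031)]
earlier top-cam: stop 0.6163044995368199 lat 0.37383094883583157
outer far [np.float64(0.4215432741715602), np.float64(0.4191895541183228)] near outer [np.float64(0.3339142334351742), np.float64(0.3341637787266776)]
```

```bash
python3 -m handwheel '[{"x":0.001,"y":0,"z":0.006,"wx":0,"wy":0,"wz":0.3},{"x":0.003,"y":0,"z":0.018,"wx":0,"wy":0,"wz":0.8},{"x":0.005,"y":0,"z":0.031,"wx":0,"wy":0,"wz":1.3},{"x":0.005,"y":0,"z":0.043,"wx":0,"wy":0,"wz":1.3},{"x":0.005,"y":0,"z":0.053,"wx":0,"wy":0,"wz":1.3},{"x":0.005,"y":0,"z":0.06,"wx":0,"wy":0,"wz":1.3},{"x":0.005,"y":0,"z":0.065,"wx":0,"wy":0,"wz":1.3},{"x":0.005,"y":0,"z":0.068,"wx":0,"wy":0,"wz":1.3},{"x":0.005,"y":0,"z":0.0685,"wx":0,"wy":0,"wz":1.3},{"x":0.005,"y":0,"z":0.0685,"wx":0,"wy":0,"wz":1.3}]'
python3 go.py .5153 -.4389 .042 -73.5
```

```text
time: 8.37
position: [0.4884, -0.3285, 0.0432]
tool_rot: [3.109, 0.448, 0.0]
ft_force: [0.4, 0.4, -2.5]
grip_width: 0.228
grip_force: 30.0
t 8.37 pos [ 0.4884 -0.3285  0.0432] j7 -0.77 F [ 0.4  0.4 -2.5] w 0.228 gf 30.0
shift mm [ -5.4 113.5   1.3] turn [ 0.02 -0.01 -0.09]
```

```bash
python3 -m handwheel '[{"x":0,"y":0.004,"z":0,"wx":0,"wy":0,"wz":0},{"x":0,"y":0.012,"z":0,"wx":0,"wy":0,"wz":0},{"x":0,"y":0.02,"z":0,"wx":0,"wy":0,"wz":0},{"x":0,"y":0.028,"z":0,"wx":0,"wy":0,"wz":0},{"x":0,"y":0.036,"z":0,"wx":0,"wy":0,"wz":0},{"x":0,"y":0.044,"z":0,"wx":0,"wy":0,"wz":0},{"x":0,"y":0.052,"z":0,"wx":0,"wy":0,"wz":0},{"x":0,"y":0.059,"z":0,"wx":0,"wy":0,"wz":0},{"x":0,"y":0.064,"z":0,"wx":0,"wy":0,"wz":0},{"x":0,"y":0.066,"z":0,"wx":0,"wy":0,"wz":0}]'
python3 - <<'E'
from bench import ctrl
import cv2,pickle
s=ctrl.get_state();r=ctrl.get_image("wrist");pickle.dump((s,r),open("w3.pkl","wb"))
cv2.imwrite("pics/w3.png",cv2.resize(r["image"][:,:,::-1],(800,600),interpolation=cv2.INTER_CUBIC))
E
```

```text
time: 9.2
position: [0.5069, -0.3928, 0.0429]
tool_rot: [3.109, 0.447, -0.0]
ft_force: [-0.8, 0.3, -2.2]
grip_width: 0.227
grip_force: 30.0
```

View pics/w3.png

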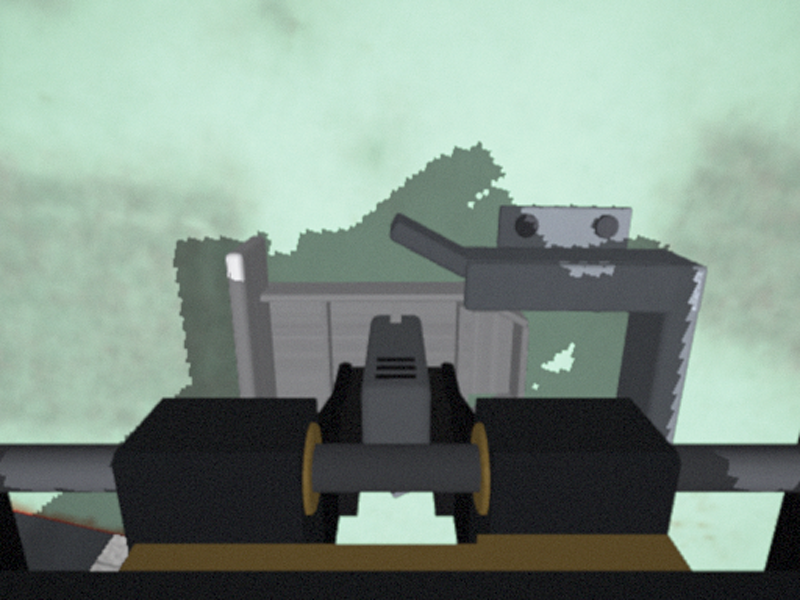

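Run:
```python
import pickle,numpy as np
s,r=pickle.load(open("w3.pkl","rb"))
H=r["hand_eye"]
def P(u,v,z): # tool axes, tool z = tcp z - world z
    d=H[:3,:3]@np.linalg.solve(r["K"],[u*.64,v*.64,1]);return ((H[:3,3]+d*(s["position"][2]-z-H[2,3])/d[2])[:2]*1e3).round(1)
print("lip",P(468,308,.0275),P(628,310,.0275),"wall",P(270,298,.018),P(450,297,.018),"nose",P(525,330,.018),"stop",P(667,312,.025),P(617,395,0),P(628,313,0))
```

```text
lip [24.7 25.5] [24.  81.7] wall [ 25.4 -46. ] [25.8 20.1] nose [12.9 48.5] stop [22.4 96.8] [-23.6  94.6] [13.4 94.4]
```

The nose is inside the channel, about 46 mm short of the stop and about 2 mm off centre, with no contact. I'll go on and creep at the end.

```bash
python3 -m handwheel '[{"x":0,"y":0.004,"z":0,"wx":0,"wy":0,"wz":0},{"x":0.001,"y":0.011,"z":0,"wx":0,"wy":0,"wz":0},{"x":0.002,"y":0.018,"z":0,"wx":0,"wy":0,"wz":0},{"x":0.002,"y":0.025,"z":0,"wx":0,"wy":0,"wz":0},{"x":0.002,"y":0.031,"z":0,"wx":0,"wy":0,"wz":0},{"x":0.002,"y":0.036,"z":0,"wx":0,"wy":0,"wz":0},{"x":0.002,"y":0.039,"z":0,"wx":0,"wy":0,"wz":0},{"x":0.002,"y":0.041,"z":0,"wx":0,"wy":0,"wz":0},{"x":0.002,"y":0.042,"z":0,"wx":0,"wy":0,"wz":0}]'
python3 -m handwheel '[{"x":0,"y":0.0005,"z":0,"wx":0,"wy":0,"wz":0},{"x":0,"y":0.001,"z":0,"wx":0,"wy":0,"wz":0},{"x":0,"y":0.0015,"z":0,"wx":0,"wy":0,"wz":0},{"x":0,"y":0.002,"z":0,"wx":0,"wy":0,"wz":0},{"x":0,"y":0.0025,"z":0,"wx":0,"wy":0,"wz":0},{"x":0,"y":0.003,"z":0,"wx":0,"wy":0,"wz":0}]'
```

```text
time: 10.0
position: [0.5207, -0.4316, 0.0429]
tool_rot: [-3.109, -0.448, 0.0]
ft_force: [-0.0, -1.1, -2.6]
grip_width: 0.229
grip_force: 30.0
time: 10.5
position: [0.5215, -0.4337, 0.0431]
tool_rot: [-3.108, -0.449, 0.0]
ft_force: [-0.6, 1.6, -1.0]
grip_width: 0.228
grip_force: 30.0
```

```bash
python3 -m handwheel '[{"x":0,"y":0.0005,"z":0,"wx":0,"wy":0,"wz":0},{"x":0,"y":0.001,"z":0,"wx":0,"wy":0,"wz":0},{"x":0,"y":0.0015,"z":0,"wx":0,"wy":0,"wz":0},{"x":0,"y":0.002,"z":0,"wx":0,"wy":0,"wz":0},{"x":0,"y":0.002,"z":0,"wx":0,"wy":0,"wz":0}]'
```

```text
time: 10.92
position: [0.5218, -0.4338, 0.0427]
tool_rot: [-3.105, -0.449, 0.002]
ft_force: [-3.3, 6.1, 0.1]
grip_width: 0.227
grip_force: 30.0
```

The tray met the stop: 6 N of opposing force, where the camera predicted it. I'll relax the push, set it down and release.

```bash
python3 -m handwheel '[{"x":0,"y":-0.001,"z":0.0005,"wx":0,"wy":0,"wz":0},{"x":0,"y":-0.002,"z":0.001,"wx":0,"wy":0,"wz":0},{"x":0,"y":-0.002,"z":0.0015,"wx":0,"wy":0,"wz":0},{"x":0,"y":-0.002,"z":0.0015,"wx":0,"wy":0,"wz":0}]'
python3 -m handwheel '[{"x":0,"y":0,"z":0,"wx":0,"wy":0,"wz":0},{"x":0,"y":0,"z":0,"wx":0,"wy":0,"wz":0},{"x":0,"y":0,"z":0,"wx":0,"wy":0,"wz":0},{"x":0,"y":0,"z":0,"wx":0,"wy":0,"wz":0},{"x":0,"y":0,"z":0,"wx":0,"wy":0,"wz":0}]' 0.045
python3 -m handwheel '[{"x":0,"y":0,"z":-0.005,"wx":0,"wy":0,"wz":0},{"x":0,"y":0,"z":-0.015,"wx":0,"wy":0,"wz":0},{"x":0,"y":0,"z":-0.03,"wx":0,"wy":0,"wz":0},{"x":0,"y":0,"z":-0.05,"wx":0,"wy":0,"wz":0},{"x":0,"y":0,"z":-0.07,"wx":0,"wy":0,"wz":0},{"x":0,"y":0,"z":-0.09,"wx":0,"wy":0,"wz":0},{"x":0,"y":0,"z":-0.11,"wx":0,"wy":0,"wz":0},{"x":0,"y":0,"z":-0.12,"wx":0,"wy":0,"wz":0},{"x":0,"y":0,"z":-0.125,"wx":0,"wy":0,"wz":0},{"x":0,"y":0,"z":-0.125,"wx":0,"wy":0,"wz":0}]'
python3 - <<'E'
from bench import ctrl
import cv2,pickle
s=ctrl.get_state();r=ctrl.get_image("wrist");pickle.dump((s,r),open("w4.pkl","wb"))
cv2.imwrite("pics/w4.png",cv2.resize(r["image"][:,:,::-1],(800,600),interpolation=cv2.INTER_CUBIC))
E
```

```text
time: 11.25
position: [0.5218, -0.4336, 0.0421]
tool_rot: [-3.109, -0.449, -0.0]
ft_force: [-2.1, 4.8, 2.4]
grip_width: 0.228
grip_force: 30.0
time: 11.67
position: [0.5217, -0.4352, 0.0419]
tool_rot: [3.108, 0.448, 0.001]
ft_force: [0.2, 0.2, -0.6]
grip_width: 0.486
grip_force: 0.0
time: 12.5
position: [0.5221, -0.4347, 0.1682]
tool_rot: [3.107, 0.448, 0.003]
ft_force: [-0.6, -0.2, -0.3]
grip_width: 0.516
grip_force: 0.0
```

View pics/w4.png

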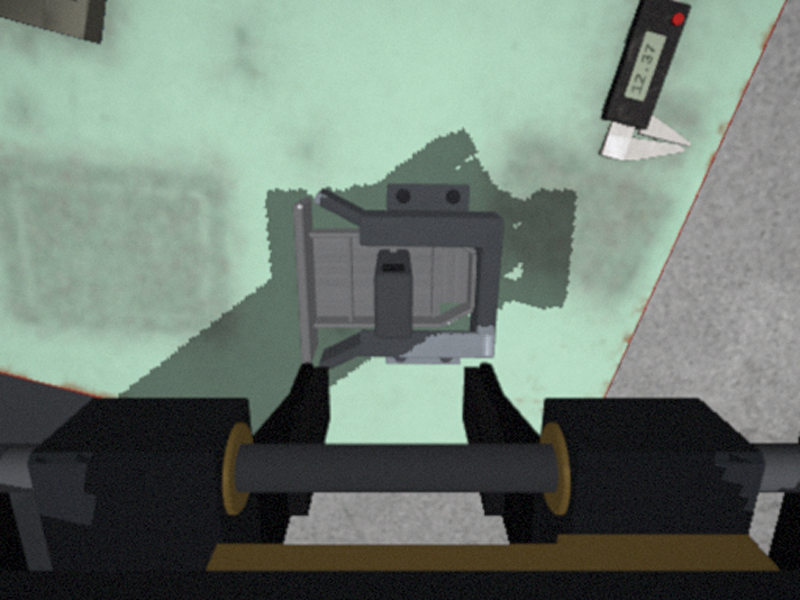

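The tray sits in the channel with its nose (x≈474) against the stop (x≈476) and the plate outside. I'll check the numbers quickly.

Run:
```python
import pickle,numpy as np
s,r=pickle.load(open("w4.pkl","rb"))
H=r["hand_eye"]
def P(u,v,z):
    d=H[:3,:3]@np.linalg.solve(r["K"],[u*.64,v*.64,1]);return ((H[:3,3]+d*(s["position"][2]-z-H[2,3])/d[2])[:2]*1e3).round(1)
print("block",P(394,272,.069),P(394,337,.069),"lips",P(420,246,.0275),P(420,331,.03),"nose",P(473,275,.018),"stop",P(478,260,.025),P(474,280,.0),"plate",P(297,207,.034),P(302,362,.034),"mouth",P(361,244,.0275),P(361,333,.03))
```

```text
block [16.  -0.7] [-19.2  -0.8] lips [20.8 14.1] [-30.6  14.7] nose [ 1.  46.8] stop [11.9 48.3] [-7.1 50.3] plate [ 44.  -54.4] [-49.1 -56.6] mouth [ 21.9 -19.9] [-31.9 -20.8]
```

```bash
python3 -c "
from bench import ctrl
print(ctrl.close_job())"
```

```text
the job is handed in; nothing more can be done
None
```

The tray is turned end for end and released fully home against the back stop, about 3 mm off centre by the wrist camera. The arm kept clear of the tin and die block, though I took no final picture of either; the job was handed in at about 12.5 s, and no verdict came back.

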